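# Offer a fresh guest soap with the tongs over the soap saver

### The arm

A 6-joint arm with a two-finger parallel gripper is mounted at the origin on the work surface. World frame = base frame: x ahead of the robot, y to its left, z up, the work surface at z = 0. Lengths are in mm, angles in rad, forces in N, time in s.
With the tool pointing down it reaches from about 350 to 875 mm from the base axis. Payload 4.2 kg.
Tool frame: the origin (TCP) lies at the very end of the fingers, on their centre line; the grasp point (between the pads) lies 19 mm behind it; z points along the fingers, y is the line along which they close (so a half turn about z gives the same grasp; the last joint's range is limited). The gripper opens to 85 mm and grips with 20 to 120 N. Pads are 22 mm wide; open, the fingers measure 114 mm over their backs; the gripper's body (76 mm by 85 mm) begins 54 mm behind the grasp point. The pads swing forward as they close: fully open they stand 13 mm farther back than shut.
Start: joints at [1.456, 0.385, 0.008, 0, -1.194, -0.259], TCP at [228.189, 581.832, 231.312] pointing down, gripper open.
Joint ranges: [-3.14, 3.14], [-1.21, 2.06], [-1.07, 1.41], [-3.16, 2.05], [-2.99, -0.16], [-3.1, 3.1]. Speed limits (rad/s): [2.79, 2.79, 3.14, 3.14, 3.14, 3.14].

### API

Orientations are given as a unit quaternion [x, y, z, w].
In Python, from bench import arm gives the robot as it stands. The module is installed in compiled form; this text tells all that it offers.
- The arm moves only by the tool drive_tool, never from a script. Its argument "targets" is a list of rows, each a list of 5 numbers: the closure, from -1 (fully open) to 1 (shut), then the shift along the tool's x, y, z in mm, then the turn about the tool's z in degrees. In form: [[grip, tx, ty, tz, roll], ...]. A call has 1 to 12 rows; each row is the pose to reach, as a shift and turn from the pose commanded when the call began, along the tool's axes at that moment; what a row does not reach only later rows make up. A row lasts 1/10 s, in which the tool goes at most 50 mm and 8.59 degrees, less where a joint would pass 70% of its speed; a pose out of reach is approached as far as the arm can. A call with a gripper value outside its range is refused whole. The fingers move at their own pace and stop on an object; the grip force is fixed at half the most. Time passes only in rows, so rows that repeat a pose let the fingers close. It gives the time, the measured TCP pose, the force, the opening and the grip force at its end, in the units of the state.
- arm.read_state(): the state, without advancing time (a new reading comes with each control period).
- arm.get_image(name): name is "scene" or "side" or "wrist"; returns the picture (480x640x3 uint8, blue, green, red); there is no depth.
- arm.camera_params(name): a dict with "fov_y" (degrees; the focal length in pixels is half the picture's height over the tangent of half this angle, whatever the lens; pixels are square), "cx", "cy" (the principal point, pixels), "rvec" (rotation vector, rad) and "tvec" (3), from world to camera coordinates, as OpenCV has them; the wrist camera has in their place "tool_from_camera" (4x4, takes a point from camera to tool coordinates, whose origin is the TCP and whose axes are the flange's). Camera axes: x right, y down, z forward; pixel columns grow to the right and rows downward; lengths in mm; the calibration is good to about 2 mm. A picture is of the moment at which its call begins: read the wrist's pose just before it. camera_params takes no time and is no camera call.
- arm.job_done(): hands the job in; it is judged then, once.
The state is a dict: "clock": time; "joints": joint angles; "joint_vel": joint speeds; "joint_efforts": joint torques, N m; "position": TCP position; "ee_rot": TCP orientation; "contact_force": force on the tool from outside, world axes, zero at the start; "wrist_torque": the same for the moment, N m; "gripper_width": finger opening in mm; "grasp_force": force on a finger pad.
Only numpy, scipy, OpenCV 4.12 (cv2) and the standard library are available. Lean on these libraries where they do the work, as an engineer would, in place of code of your own. Each camera call takes 0.05 s, during which the arm holds its last target. There are 200 camera calls.

### The job

Get the soap place ready in the roll-in shower: set the blue soap saver on the raised two-rail stand, centred and in line with the rails, and let go of it. Then take the spring tongs out of the rack, pick up the green guest soap with them (never with the fingers) and finish while still holding it clamped in the tongs, clear in the air about 5 cm above the middle of the saver, ready to hand over. Leave the other soaps, the razor cases, the tin and the jar where they are.

Things in the scene. Friction and masses are not known exactly. Their poses are not given: they have to be found in the camera images.
- saver_center (a point): Blue silicone soap saver, an open shallow tray 58 mm (own x) by 100 mm (own y) by 14 mm tall, walls 4 mm, inner floor 4 mm, 60 g, stiff enough to carry by pinching across its 58 mm width. Point: its centre, 7 mm above its underside. It starts lying flat on the shelf. z up.
- saver: The same soap saver; origin at the centre of its underside.
- stand_top (a point): Raised steel-wire stand for the saver, fixed: two round rails (6 mm thick, 68 mm long along own y, 32 mm apart across own x), their tops 50 mm above the shelf, base plate 50 x 80 x 3 mm. Point: middle between the rails at their tops, where the centre of the saver's underside belongs, its 100 mm side along the rails.
- tongs_grip (a point): Spring tongs, upright, tips down in the rack's front slot, 90 g, 157 mm tall, z up. Point: centre line, 120 mm above the tip ends, 37 mm below the top bend, amid the dark grip strips (87 to 139 mm above the tip ends): pinch both arms here from above along own y, the top bend between the fingers. Width over the open strips: 43 mm here, 46 mm 20 mm lower. Slot walls end 36 mm above the tip ends.
- tongs_tips (a point): Point on the tongs' centre line between the two blue jaw pads, 12 mm above the tip ends (108 mm below the point tongs_grip); same axes. The flat inner pad faces are 18 mm wide and cover 30 mm up from the tip ends; open, they stand 48 mm apart at the tip ends (58 mm over the outsides).
- tongs: The whole tongs; origin on the centre line at the tip ends. Two arms, 18 mm wide (own x), hinged at the top, close along own y, 39 mm over the strips when on a 26 mm soap (arms then parallel). Preloaded spring: a pinch of 7 N or less holds them without closing, about 9 to 13 N starts closing them, 25 N or more clamps the soap firmly. Eased off, they spring open again.
- tongs_left: The tongs' arm at own +y; origin at its hinge, 149 mm above the tip ends, 15 mm off the centre line.
- tongs_right: The tongs' arm at own -y; origin at its hinge, 149 mm above the tip ends, 15 mm off the centre line.
- soap_green_center (a point): Green guest soap, a rounded bar 40 mm (own x) by 26 mm (own y) by 22 mm tall, about 28 g. Point: its centre, 11 mm above its underside. It lies flat in one of the three places of the white tray (floor 6 mm, rim 10 mm above the shelf), its 26 mm width across the row, about 40 mm clear to its neighbours; clamp it across the 26 mm, tongs upright.
- soap_green: The same green soap; origin at the centre of its underside.
- soap_cream: Cream soap of the same size, on the tray. Leave alone.
- soap_rose: Rose soap of the same size, on the tray. Leave alone.
- rack: White rack, fixed, 124 (own x) x 168 (own y) x 42 mm: four rows of slots, the front row (own -x) holding the tongs and the tin, the other rows a razor case each. Origin under its centre.
- tray: White ceramic tray, fixed, 74 (own x) x 220 (own y) x 10 mm. Origin under its centre.
- case_teal: Teal razor case 20 x 150 x 54 mm standing in a rack slot, its top 60 mm above the shelf. Leave alone.
- case_grey: Grey razor case of the same size in the rack. Leave alone.
- case_white: White razor case of the same size in the rack. Leave alone.
- tin: Steel tweezer tin 18 x 80 x 50 mm standing in the front row of the rack beside the tongs, its top 56 mm above the shelf. Leave alone.
- jar: Glass apothecary jar with steel twist cap, 82 mm across, 106 mm tall. Origin under its centre. Leave alone.
Things that resemble listed ones, but are neither listed nor needed, are in the scene too. What is shaped like the rack but orange or yellow is not meant.

How it is judged:
By the outcome, as a careful person would: the job done as asked, in the order asked, and still so for the second after the job is handed in, while the arm keeps its last pose, push and grip.
It also fails if it takes over 54 s, if anything falls off the work surface, if the arm or the gripper's body presses on something with over 40 N, if the wrist force passes 120 N, or if a joint passes its speed limit or range.

## Working session

There is one attempt and no reset: what is moved stays moved. The work goes in short steps, Python scripts to look and compute and a tool call to move; the robot and the scene stay as the last step left them, time stands still between calls to the robot, and variables do not carry over. Pictures are saved under pics/ and viewed, at most 10 in all, crops included, and the job is handed in when it is done.

Besides the shell and the picture viewer there is one more tool, called after "Call:" in YAML: its name, and indented under it one key for each argument. drive_tool: Moves the arm, as the interface text tells. Its arguments: {"type":"object","properties":{"targets":{"type":"array","items":{"type":"array","items":{"type":"number"}}}},"required":["targets"]}

```bash
mkdir -p pics
cat > h.py <<'E'
import numpy as np, cv2
from bench import arm
from scipy.spatial.transform import Rotation as R
def cam(n, st=None):
    p=arm.camera_params(n); f=240/np.tan(np.radians(p['fov_y'])/2)
    if n=='wrist':
        st=st or arm.read_state(); T=np.eye(4); T[:3,:3]=R.from_quat(st['ee_rot']).as_matrix(); T[:3,3]=st['position']
        M=T@np.array(p['tool_from_camera']); return f,p['cx'],p['cy'],M[:3,:3],M[:3,3]
    Rm=cv2.Rodrigues(np.array(p['rvec'],float))[0]; return f,p['cx'],p['cy'],Rm.T,-Rm.T@np.array(p['tvec'],float).ravel()
def ray(c,u,v):
    f,cx,cy,Rm,o=c; d=Rm@np.array([(u-cx)/f,(v-cy)/f,1]); return o,d/np.linalg.norm(d)
def onplane(c,u,v,z):
    o,d=ray(c,u,v); return o+d*(z-o[2])/d[2]
def proj(c,P):
    f,cx,cy,Rm,o=c; q=Rm.T@(np.array(P,float)-o); return np.array([cx+f*q[0]/q[2],cy+f*q[1]/q[2]])
def shot(n,fn):
    st=arm.read_state(); im=arm.get_image(n); cv2.imwrite('pics/'+fn,im); return im,cam(n,st)
E
python3 - <<'E'
from h import *
for n in('scene','side','wrist'):
    im,c=shot(n,n+'0.png'); print(n,c[0],c[4].round(),c[3][:,2].round(2), arm.camera_params(n).keys())
print(arm.read_state())
E
```

```text
scene 563.8538667886756 [1049.  580.  952.] [-0.49 -0.46 -0.74] dict_keys(['fov_y', 'cx', 'cy', 'rvec', 'tvec'])
side 485.99075422109723 [ 374. -975.  884.] [ 0.1  0.8 -0.6] dict_keys(['fov_y', 'cx', 'cy', 'rvec', 'tvec'])
wrist 411.83581303036834 [306. 552. 373.] [-0.3   0.11 -0.95] dict_keys(['fov_y', 'cx', 'cy', 'tool_from_camera'])
{'clock': 0.15, 'joints': array([ 1.45558398e+00,  3.85376279e-01,  6.95936496e-03, -3.02630779e-04,
       -1.19399469e+00, -2.58609010e-01]), 'joint_vel': array([-0.0006484 , -0.00222465,  0.00544862,  0.00210691,  0.00024331,
       -0.00236424]), 'joint_efforts': array([-1.91218414e-04, -3.92676902e+01,  1.88581717e+01,  4.18857291e+00,
       -3.41784958e-03,  2.58245414e-06]), 'position': array([228.0698783 , 581.44592947, 230.4900836 ]), 'ee_rot': array([ 9.82572295e-01, -1.85879027e-01, -8.24370535e-05,  8.15637768e-04]), 'contact_force': array([-0.5299118 ,  0.2157803 , -0.77959267]), 'wrist_torque': array([ 0.03728204, -0.01604829, -0.00516405]), 'grasp_force': 0.0, 'gripper_width': 85.1255042184303}
```

View pics/scene0.png

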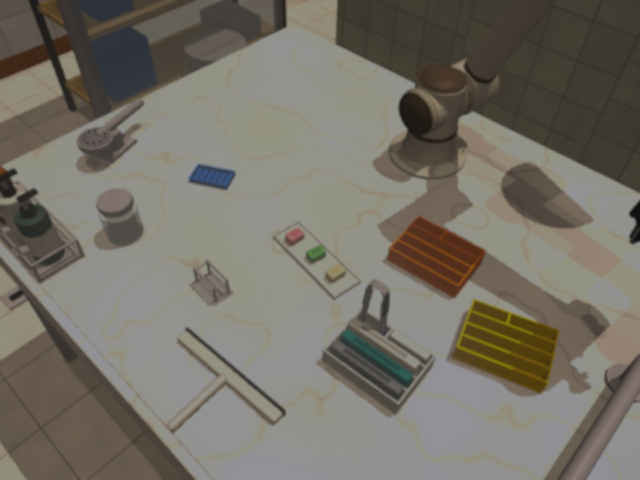

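View pics/side0.png

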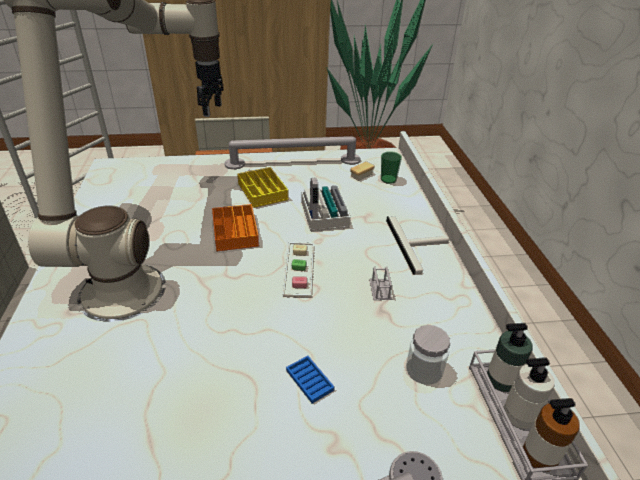

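The scene view shows the blue saver at (212,177), the stand at (211,282), the tray with green soap at (316,254), the tongs with their bend at (377,290), and the white rack at (378,355). The side view shows the saver at (310,379), the stand at (382,284), the green soap at (299,265), and the tongs at (314,185).

Run:
```python
from h import *
for n,blue in(('scene',0),('side',0)):
    im=cv2.imread(f'pics/{n}0.png'); c=cam(n); hsv=cv2.cvtColor(im,cv2.COLOR_BGR2HSV)
    for nm,lo,hi,z in(('saver',(103,150,60),(120,255,255),12),('green',(50,100,50),(75,255,255),20),('rose',(165,70,100),(180,255,255),20)):
        m=cv2.inRange(hsv,lo,hi); cs,_=cv2.findContours(m,0,1)
        for k in sorted(cs,key=cv2.contourArea)[::-1][:3]:
            if cv2.contourArea(k)<40: continue
            (u,v),s,a=cv2.minAreaRect(k); 
            print(n,nm,cv2.contourArea(k),(round(u),round(v)),onplane(c,u,v,z).round(), [onplane(c,*q,z)[:2].round().tolist() for q in cv2.boxPoints(((u,v),s,a))] if nm=='saver' else '')
    for nm,u,v,z in ((('stand',211,282,25),('tongsbend',377,285,160),('jar',117,197,106)) if n=='scene' else (('stand',382,284,25),('tongsbend',314,180,160),('jar',432,338,106))):
        print(n,nm,onplane(c,u,v,z).round())
```

```text
scene green 90.0 (316, 252) [463.  39.  20.] 
scene stand [676. -56.  25.]
scene tongsbend [531. 250. 160.]
scene jar [ 703. -323.  106.]
side saver 1081.0 (310, 378) [ 457. -332.   12.] [[406.0, -300.0], [457.0, -260.0], [506.0, -362.0], [457.0, -396.0]]
side green 1480.5 (385, 44) [1201. 2108.   20.] 
side green 431.0 (342, 38) [ 950. 2244.   20.] 
side green 301.0 (391, 168) [851. 546.  20.] 
side rose 78.5 (300, 282) [462. -34.  20.] 
side stand [675. -69.  25.]
side tongsbend [531. 245. 160.]
side jar [ 713. -327.  106.]
```

```bash
cat >> h.py <<'E'
def yaw(st=None):
    # tool y axis direction in world, deg
    st=st or arm.read_state(); y=R.from_quat(st['ee_rot']).as_matrix()[:,1]; return np.degrees(np.arctan2(y[1],y[0]))
def go(P,ydeg=None):
    """shift (tool axes) and roll to bring TCP to P with tool y along world angle ydeg (mod 180)"""
    st=arm.read_state(); M=R.from_quat(st['ee_rot']).as_matrix(); d=M.T@(np.array(P,float)-st['position'])
    r=0
    if ydeg is not None:
        r=-(((ydeg-yaw(st))+90)%180-90)   # tool z down: positive roll lowers world yaw
    j6=np.degrees(st['joints'][5]); print('shift',d.round(1),'roll',round(r,1),'yaw',round(yaw(st),1),'j6',round(j6,1),'pos',st['position'].round(1),'t',round(st['clock'],2))
E
python3 - <<'E'
from h import *
print(np.array(arm.camera_params('wrist')['tool_from_camera']).round(2))
go([560,140,330])
E
```

```text
[[   0.     -0.95   -0.32   83.05]
 [   1.      0.      0.     -0.59]
 [  -0.     -0.32    0.95 -142.34]
 [   0.      0.      0.      1.  ]]
shift [470.3 289.9 -99. ] roll 0 yaw -111.4 j6 -14.8 pos [228.1 581.4 230.5] t 0.15
```

Call:
drive_tool:
  targets:
    - [-1, 0, 0, -99, 0]
    - [-1, 470, 290, -99, 0]
    - [-1, 470, 290, -99, 0]
    - [-1, 470, 290, -99, 0]
    - [-1, 470, 290, -99, 0]
    - [-1, 470, 290, -99, 0]
    - [-1, 470, 290, -99, 0]
    - [-1, 470, 290, -99, 0]
    - [-1, 470, 290, -99, 0]
    - [-1, 470, 290, -99, 0]
    - [-1, 470, 290, -99, 0]
    - [-1, 470, 290, -99, 0]

```text
clock: 1.35
position: [557.9, 141.9, 330.0]
ee_rot: [0.983, -0.186, -0.0, -0.0]
contact_force: [0.3, 0.9, -1.0]
gripper_width: 85.7
grasp_force: 0.0
```

Call:
drive_tool:
  targets:
    - [-1, 0, 0, 0, 0]
    - [-1, 0, 0, 0, 0]

```text
clock: 1.55
position: [557.5, 142.5, 329.2]
ee_rot: [0.982, -0.187, -0.001, 0.0]
contact_force: [0.2, 0.9, -1.0]
gripper_width: 85.1
grasp_force: 0.0
```

Run:
```python
from h import *
im,c=shot('wrist','w1.png'); np.save('c1.npy',np.array([*c[:3],*c[3].ravel(),*c[4]])); print(c[4].round(1)); go([500,-230,330])
```

```text
[635.1 112.6 471.4]
shift [ 83.7 368.4  -0.5] roll 0 yaw -111.5 j6 38.0 pos [557.  143.5 329.3] t 1.6
```

View pics/w1.png

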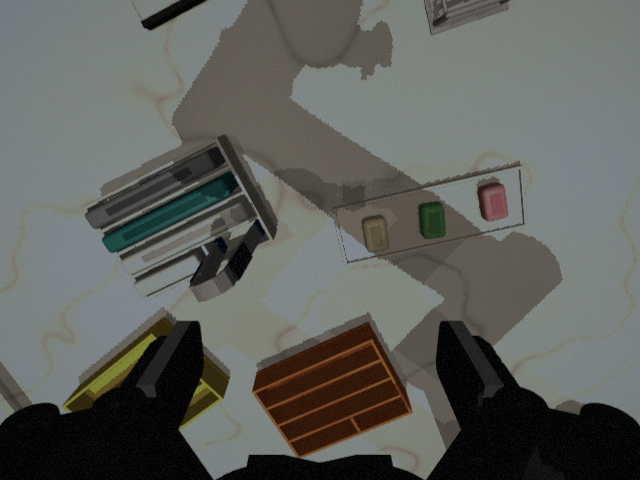

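The wrist view shows the green soap at (432,220) in the tray, the rack's front row with the tongs (bend about (212,280), rising towards the camera), the tin beside them, and the stand's edge at (468,12).

Call:
drive_tool:
  targets:
    - [-1, 84, 368, 0, 0]
    - [-1, 84, 368, 0, 0]
    - [-1, 84, 368, 0, 0]
    - [-1, 84, 368, 0, 0]
    - [-1, 84, 368, 0, 0]
    - [-1, 84, 368, 0, 0]
    - [-1, 84, 368, 0, 0]
    - [-1, 84, 368, 0, 0]
    - [-1, 84, 368, 0, 0]
    - [-1, 84, 368, 0, 0]
    - [-1, 84, 368, 0, 0]
    - [-1, 84, 368, 0, 0]

```text
clock: 2.8
position: [501.4, -228.0, 330.1]
ee_rot: [0.983, -0.185, 0.0, -0.0]
contact_force: [-1.3, -0.0, -0.4]
gripper_width: 85.5
grasp_force: 0.0
```

Run:
```python
from h import *
im,c=shot('wrist','w2.png'); np.save('c2.npy',np.array([*c[:3],*c[3].ravel(),*c[4]])); go([457,-332,200])
print(arm.read_state()['position'],arm.read_state()['position'])
hsv=cv2.cvtColor(im,cv2.COLOR_BGR2HSV); m=cv2.inRange(hsv,(103,150,40),(125,255,255)); m=cv2.morphologyEx(m,cv2.MORPH_CLOSE,np.ones((7,7)))
k=max(cv2.findContours(m,0,1)[0],key=cv2.contourArea); 
for z in(14,):
    w=np.array([onplane(c,*q[0],z)[:2] for q in k],np.float32); print(z,cv2.minAreaRect(w))
```

```text
shift [ -3.7 112.9 130.1] roll 0 yaw -111.3 j6 76.3 pos [ 501.4 -228.1  330.1] t 2.85
[ 501.37397809 -228.1382052   330.09265355] [ 501.37397809 -228.1382052   330.09265355]
14 ((456.9158020019531, -326.0844421386719), (57.91258239746094, 98.28964233398438), 28.325077056884766)
```

View pics/w2.png

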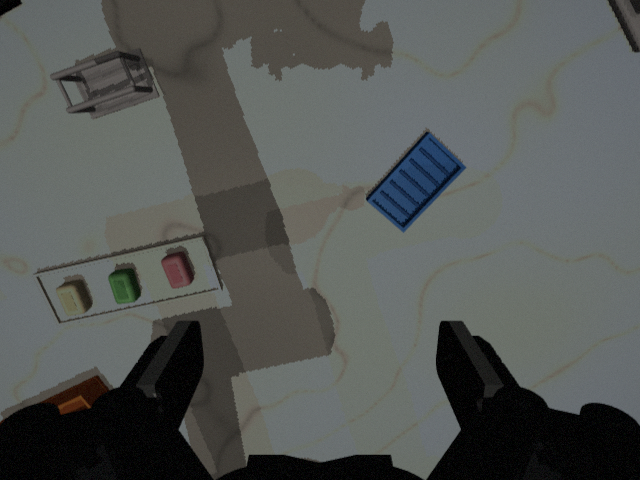

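The wrist view shows the saver clear of everything at (416,180), with measured size 58 x 98 mm as given, and the stand at (105,82) with its rails seen end to end.

Run:
```python
from h import *
go([456.9,-326.1,120],28.3)
```

```text
shift [ -5.9 107.5 210.1] roll 40.4 yaw -111.3 j6 76.3 pos [ 501.4 -228.1  330.1] t 2.85
```

Call:
drive_tool:
  targets:
    - [-1, -6, 107, 210, 40]
    - [-1, -6, 107, 210, 40]
    - [-1, -6, 107, 210, 40]
    - [-1, -6, 107, 210, 40]
    - [-1, -6, 107, 210, 40]
    - [-1, -6, 107, 210, 40]
    - [-1, -6, 107, 210, 40]
    - [-1, -6, 107, 210, 40]

```text
clock: 3.65
position: [458.3, -326.8, 122.1]
ee_rot: [0.861, -0.509, 0.002, -0.0]
contact_force: [0.5, -0.2, 0.1]
gripper_width: 85.5
grasp_force: 0.0
```

```bash
cat >> h.py <<'E'
def rect(im,c,lo,hi,z,near,rad=90):
    m=cv2.inRange(cv2.cvtColor(im,cv2.COLOR_BGR2HSV),lo,hi); m=cv2.morphologyEx(m,cv2.MORPH_CLOSE,np.ones((7,7)))
    u,v=proj(c,near); t=np.zeros_like(m); cv2.circle(t,(int(u),int(v)),rad,255,-1)
    k=max(cv2.findContours(m&t,0,1)[0],key=cv2.contourArea); w=np.array([onplane(c,*q[0],z)[:2] for q in k],np.float32)
    r=cv2.minAreaRect(w); print(np.round(r[0],1),np.round(r[1],1),round(r[2],1)); return r
E
python3 - <<'E'
from h import *
im,c=shot('wrist','w3.png'); rect(im,c,(103,150,30),(125,255,255),14,(457,-326,14),240)
go([456.9,-326.1,-1],28.3)
E
```

```text
[ 456.5 -326.9] [ 57.1 100.7] 28.2
shift [ -1.7   1.3 123.2] roll 0.4 yaw -151.3 j6 47.7 pos [ 458.3 -326.7  122.2] t 3.7
```

View pics/w3.png

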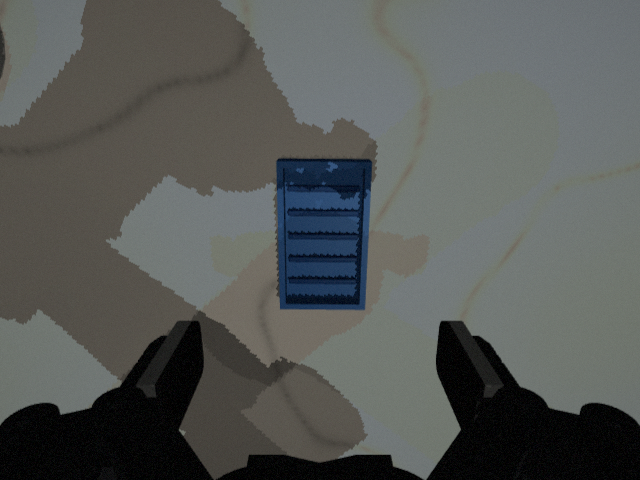

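The saver sits straight between the fingers at (322,234), aligned within half a degree.

Call:
drive_tool:
  targets:
    - [-1, -1, 1, 60, 0]
    - [-1, -1, 1, 100, 0]
    - [-1, -1, 1, 119, 0]
    - [-1, -1, 1, 119, 0]
    - [-1, -1, 1, 119, 0]

```text
clock: 4.2
position: [456.9, -326.7, 2.6]
ee_rot: [0.86, -0.51, 0.002, -0.0]
contact_force: [0.9, -0.0, 0.9]
gripper_width: 85.1
grasp_force: 0.0
```

Call:
drive_tool:
  targets:
    - [-1, 0, 0, 3, 0]
    - [-1, 0, 0, 3, 0]
    - [-0.1, 0, 0, 3, 0]
    - [-0.1, 0, 0, 3, 0]
    - [0, 0, 0, 3, 0]
    - [0, 0, 0, 3, 0]
    - [0, 0, 0, 3, 0]

```text
clock: 4.9
position: [455.7, -326.8, -0.9]
ee_rot: [0.86, -0.51, 0.001, -0.0]
contact_force: [-0.4, 1.5, 5.9]
gripper_width: 56.1
grasp_force: 65.0
```

Call:
drive_tool:
  targets:
    - [0, 0, 0, -50, 0]
    - [0, 0, 0, -100, 0]
    - [0, 0, 0, -150, 0]
    - [0, 0, 0, -200, 0]
    - [0, 0, 0, -200, 0]

```text
clock: 5.4
position: [458.8, -328.7, 206.4]
ee_rot: [0.86, -0.51, 0.008, -0.0]
contact_force: [0.8, 0.0, -0.4]
gripper_width: 56.5
grasp_force: 64.4
```

Run:
```python
from h import *
go([682,0,200],171.7)
```

```text
shift [-181.5 -353.4    7.1] roll 37.0 yaw -151.3 j6 47.7 pos [ 458.8 -328.7  206.4] t 5.4
```

Call:
drive_tool:
  targets:
    - [0, -182, -353, 2, 37]
    - [0, -182, -353, 2, 37]
    - [0, -182, -353, 2, 37]
    - [0, -182, -353, 2, 37]
    - [0, -182, -353, 2, 37]
    - [0, -182, -353, 2, 37]
    - [0, -182, -353, 2, 37]
    - [0, -182, -353, 2, 37]
    - [0, -182, -353, 2, 37]
    - [0, -182, -353, 2, 37]
    - [0, -182, -353, 2, 37]

```text
clock: 6.5
position: [677.0, 1.4, 195.2]
ee_rot: [-0.653, 0.757, 0.0, -0.001]
contact_force: [-0.8, -0.4, -0.9]
gripper_width: 56.2
grasp_force: 64.3
```

Run:
```python
from h import *
im,c=shot('wrist','w4.png'); go([676,-62,120]); print(proj(c,(676,-62,50)),proj(c,(676,-62,0)))
print(arm.read_state()['gripper_width'])
```

```text
shift [62.3 -8.4 75.6] roll 0 yaw 171.5 j6 -22.2 pos [677.    0.9 195.6] t 6.55
[306.66240802 130.97572319] [308.4271376  126.50395244]
56.2685964075779
```

View pics/w4.png

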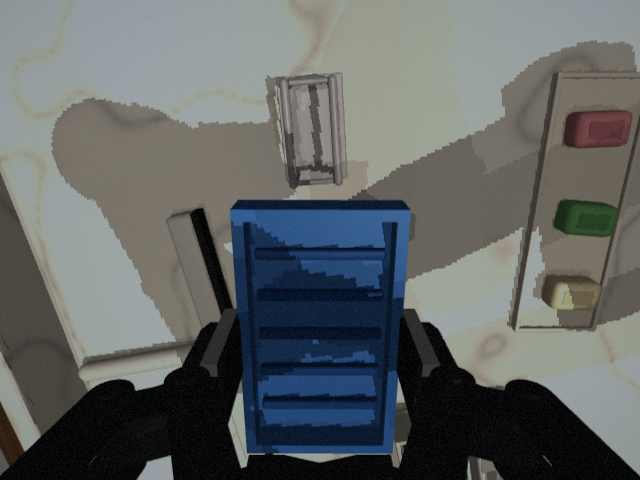

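The saver is held squarely at (320,330). The stand lies ahead: left rail about (284,80)-(295,187), right rail about (334,74)-(340,185).

Run:
```python
from h import *
im=cv2.imread('pics/w4.png'); cr=im[60:200,260:360]; cv2.imwrite('pics/w4c.png',cv2.resize(cv2.convertScaleAbs(cr,alpha=1.4),None,fx=4.2,fy=4.2,interpolation=cv2.INTER_CUBIC))
c=cam('wrist')
for q in((284,80),(295,187),(334,74),(340,185)): print(onplane(c,*q,47).round(1))
```

```text
[685.8 -96.6  47. ]
[690.5 -25.1  47. ]
[652.7 -95.4  47. ]
[658.5 -21.9  47. ]
```

View pics/w4c.png

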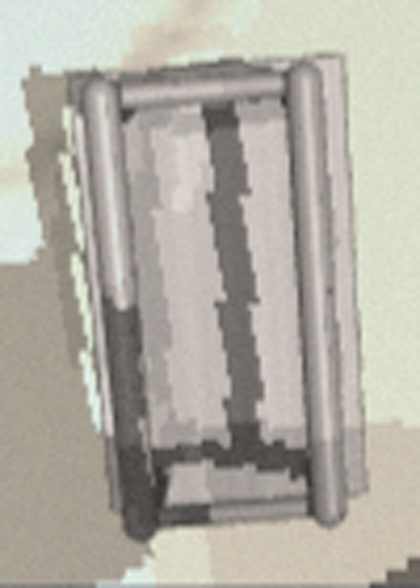

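The crop shows the rails clearly: left axis from (97,75) to (140,540), right from (303,60) to (331,523) in crop pixels.

Run:
```python
from h import *
c=cam('wrist')
q=np.array([(97,75),(140,540),(303,60),(331,523)])/4.2+[260,60]
P=np.array([onplane(c,*a,47) for a in q]); print(P.round(1)); C=P.mean(0); 
d=(P[1]-P[0]+P[3]-P[2])[:2]; a=np.degrees(np.arctan2(d[1],d[0])); print('ctr',C.round(1),'rail ang',a,'lens',np.linalg.norm(P[1]-P[0]),np.linalg.norm(P[3]-P[2]),'gap',np.linalg.norm((P[0]+P[1]-P[2]-P[3])/2),[np.degrees(np.arctan2(*(v[1::-1]))) for v in(P[1]-P[0],P[3]-P[2])])
# held saver: underside z = tcp+? ; top edge corners
im=cv2.imread('pics/w4.png'); m=cv2.inRange(cv2.cvtColor(im,cv2.COLOR_BGR2HSV),(103,120,20),(125,255,255)); m=cv2.morphologyEx(m,cv2.MORPH_CLOSE,np.ones((9,9)))
k=max(cv2.findContours(m,0,1)[0],key=cv2.contourArea); r=cv2.boundingRect(k); print(r)
st=arm.read_state(); zt=st['position'][2]+1+14
M=R.from_quat(st['ee_rot']).as_matrix()
for uv in((r[0]+r[2]/2,209),(r[0]+r[2]/2,r[1]+r[3])): print('saver end in tool', (M.T@(onplane(c,*uv,zt)-st['position'])).round(1))
go([C[0],C[1],110],a-90)
```

```text
[[686.2 -98.   47. ]
 [691.9 -24.2  47. ]
 [654.  -95.4  47. ]
 [659.3 -22.3  47. ]]
ctr [672.8 -60.   47. ] rail ang 85.74247026116004 lens 74.00572025996676 73.28875455206783 gap 32.483963162786345 [np.float64(85.62480093606563), np.float64(85.86129071771842)]
(230, 200, 181, 254)
saver end in tool [ 49.8   0.4 -15. ]
saver end in tool [-50.3   0.6 -15. ]
shift [60.8 -5.  85.6] roll -4.2 yaw 171.5 j6 -22.2 pos [677.    0.9 195.6] t 6.55
```

Call:
drive_tool:
  targets:
    - [0, 61, -5, 0, -4.2]
    - [0, 61, -5, 50, -4.2]
    - [0, 61, -5, 85, -4.2]
    - [0, 61, -5, 115, -4.2]
    - [0, 61, -5, 120, -4.2]
    - [0, 61, -5, 120, -4.2]
    - [0, 61, -5, 120, -4.2]

```text
clock: 7.25
position: [675.2, -59.5, 78.4]
ee_rot: [-0.681, 0.733, -0.001, 0.001]
contact_force: [-0.0, -0.3, -0.6]
gripper_width: 55.7
grasp_force: 64.3
```

Run:
```python
from h import *
arm.get_image('wrist'); go([672.8,-60,49.5],-4.3)
```

```text
shift [ 1.1  2.6 29.1] roll 0.1 yaw 175.8 j6 -12.9 pos [675.4 -59.1  78.6] t 7.3
```

Call:
drive_tool:
  targets:
    - [0, 1, 2.5, 15, 0]
    - [0, 1, 2.5, 26, 0]
    - [0, 1, 2.5, 26, 0]
    - [0, 1, 2.5, 26, 0]
    - [0, 1, 2.5, 26, 0]

```text
clock: 7.8
position: [671.8, -59.6, 50.7]
ee_rot: [-0.681, 0.733, -0.0, 0.0]
contact_force: [-0.2, 0.8, -0.3]
gripper_width: 56.3
grasp_force: 64.3
```

Run:
```python
from h import *
arm.get_image('wrist'); go([672.8,-60,49.5],-4.3); print(arm.read_state()['contact_force'])
```

```text
shift [ 0.3 -1.   1.1] roll 0.1 yaw 175.8 j6 -12.9 pos [671.8 -59.6  50.6] t 7.85
[-0.11425925  0.12749138 -0.62424444]
```

Call:
drive_tool:
  targets:
    - [0, 0, -1, 1, 0]
    - [0, 0, -1, 2, 0]
    - [0, 0, -1, 2, 0]

```text
clock: 8.15
position: [672.8, -59.7, 49.1]
ee_rot: [-0.681, 0.733, -0.0, 0.0]
contact_force: [-1.1, 1.8, 4.7]
gripper_width: 56.0
grasp_force: 64.9
```

Contact felt at the expected height; release and rise.

Call:
drive_tool:
  targets:
    - [-0.4, 0, 0, 0, 0]
    - [-0.6, 0, 0, 0, 0]
    - [-1, 0, 0, 0, 0]
    - [-1, 0, 0, 0, 0]
    - [-1, 0, 0, 0, 0]
    - [-1, 0, 0, -30, 0]
    - [-1, 0, 0, -80, 0]
    - [-1, -50, 0, -130, 0]
    - [-1, -80, 0, -180, 0]
    - [-1, -80, 0, -180, 0]
    - [-1, -80, 0, -180, 0]

```text
clock: 9.25
position: [680.5, 22.5, 233.3]
ee_rot: [-0.682, 0.731, -0.003, 0.004]
contact_force: [0.4, -0.5, -0.6]
gripper_width: 85.3
grasp_force: 0.0
```

Run:
```python
from h import *
im,c=shot('wrist','w5.png'); rect(im,c,(103,130,25),(125,255,255),64,(673,-60,64),200)
go([460,250,330])
im=cv2.imread('pics/w1.png'); a=np.load('c1.npy'); c=(a[0],a[1],a[2],a[3:12].reshape(3,3),a[12:])
for q in((86,208),(217,135),(276,237),(150,296)): print(onplane(c,*q,42).round(1))
```

```text
[673.  -59.5] [99.  57.4] 85.7
shift [-212.5  234.5 -100.5] roll 0 yaw 175.9 j6 -19.5 pos [679.1  21.4 230.3] t 9.3
[624.  385.2  42. ]
[641. 221.  42.]
[519.1 208.8  42. ]
[506.6 372.8  42. ]
```

The saver measures centred at (673.0, -59.5) at 85.7°, matching the stand.

Call:
drive_tool:
  targets:
    - [-1, 0, 0, -60, -8]
    - [-1, -225, 248, -60, -100]
    - [-1, -225, 248, -60, -100]
    - [-1, -225, 248, -60, -100]
    - [-1, -225, 248, -60, -100]
    - [-1, -225, 248, -60, -100]
    - [-1, -225, 248, -60, -100]
    - [-1, -225, 248, -60, -100]
    - [-1, -225, 248, -60, -100]
    - [-1, -225, 248, -60, -100]
    - [-1, -225, 248, -60, -100]
    - [-1, -225, 248, -60, -100]

```text
clock: 10.5
position: [446.9, 261.7, 286.2]
ee_rot: [0.999, 0.053, -0.001, 0.001]
contact_force: [0.3, -0.7, 0.1]
gripper_width: 85.3
grasp_force: 0.0
```

Call:
drive_tool:
  targets:
    - [-1, 0, 0, 0, -2]
    - [-1, 0, 0, 0, -2]
    - [-1, 0, 0, 0, -2]

```text
clock: 10.8
position: [447.3, 262.0, 286.8]
ee_rot: [0.998, 0.067, -0.001, 0.001]
contact_force: [0.3, 0.7, 0.2]
gripper_width: 85.2
grasp_force: 0.0
```

Run:
```python
from h import *
im,c=shot('wrist','w6.png'); print(c[4]); np.save('c6.npy',np.array([*c[:3],*c[3].ravel(),*c[4]])); go([531,247,210],95.7); print(proj(c,(531,247,160)))
```

```text
[530.02084529 273.95237176 429.01266407]
shift [81.  26.1 77. ] roll 2.0 yaw -82.3 j6 49.4 pos [447.3 262.1 287.1] t 10.85
[361.6054237  103.18642106]
```

View pics/w6.png

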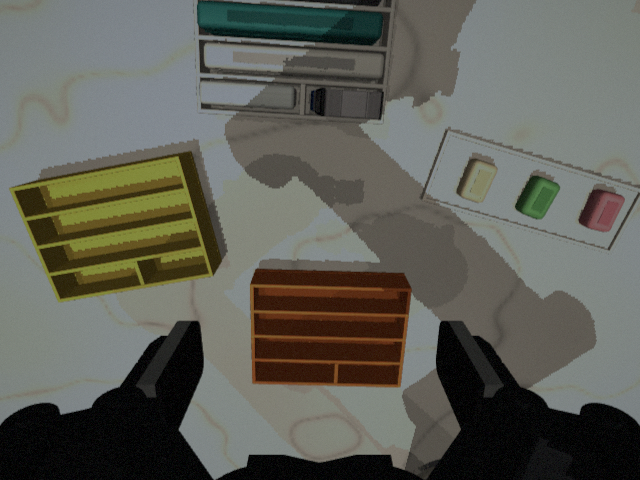

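The tongs stand at about (346,102) in the rack's front row, right of the tin; rack edges are nearly image-horizontal. I'll zoom in.

Run:
```python
from h import *
im=cv2.imread('pics/w6.png'); cr=im[70:130,290:400]; cv2.imwrite('pics/w6c.png',cv2.resize(cv2.convertScaleAbs(cr,alpha=1.6),None,fx=7,fy=7,interpolation=cv2.INTER_CUBIC))
```

```text
(no output)
```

View pics/w6c.png

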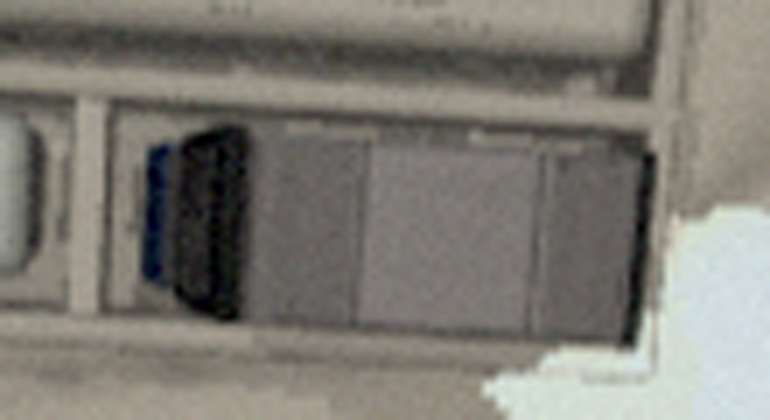

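The zoom shows the tongs' flat top plate with crop corners (372,145), (545,155), (530,328), (357,322), dark strips on both sides and a blue pad at left; clear gaps to the divider and the end wall.

Run:
```python
from h import *
a=np.load('c6.npy'); c=(a[0],a[1],a[2],a[3:12].reshape(3,3),a[12:])
f=lambda u,v,z: onplane(c,u/7+290,v/7+70,z)[:2]
P=np.array([f(*q,163) for q in((372,145),(545,155),(530,328),(357,322))]); print(P.round(1),P.mean(0).round(1))
for i,j in((0,1),(3,2),(0,3),(1,2)): d=P[j]-P[i]; print(np.linalg.norm(d).round(1),np.degrees(np.arctan2(d[1],d[0])).round(1))
Q=np.array([f(*q,149) for q in((250,130),(640,150),(632,345),(240,320))]); print('shoulder',Q.round(1),Q.mean(0).round(1))
for l in(((0,72),(650,108)),((0,318),(650,372))): d=f(*l[1],42)-f(*l[0],42); print('rack edge',np.degrees(np.arctan2(d[1],d[0])).round(1))
go([*P.mean(0),145],None)
```

```text
[[536.6 259.6]
 [537.8 244.6]
 [523.4 243.4]
 [521.8 258.7]] [529.9 251.6]
15.1 -85.4
15.3 -84.2
14.8 -176.3
14.4 -175.3
shoulder [[536.7 270.1]
 [539.8 234.5]
 [522.8 232.1]
 [520.1 268.7]] [529.9 251.4]
rack edge -85.2
rack edge -86.8
shift [ 80.6  21.3 142. ] roll 0 yaw -82.3 j6 49.4 pos [447.3 262.1 287.1] t 10.85
```

Call:
drive_tool:
  targets:
    - [-1, 40, 10, 0, 2.7]
    - [-1, 81, 21, 0, 2.7]
    - [-1, 81, 21, 50, 2.7]
    - [-1, 81, 21, 90, 2.7]
    - [-1, 81, 21, 90, 2.7]
    - [-1, 81, 21, 90, 2.7]
    - [-1, 81, 21, 90, 2.7]

```text
clock: 11.55
position: [531.9, 253.8, 200.8]
ee_rot: [0.999, 0.045, 0.002, -0.001]
contact_force: [0.7, 0.5, 0.7]
gripper_width: 85.2
grasp_force: 0.0
```

Run:
```python
from h import *
arm.get_image('wrist'); go([529.9,251.5,107],95)
```

```text
shift [-2.6  2.4 94. ] roll 0.1 yaw -84.9 j6 53.8 pos [531.8 253.8 201. ] t 11.6
```

Call:
drive_tool:
  targets:
    - [-1, -2.5, 2.5, 0, 0]
    - [-1, -2.5, 2.5, 0, 0]
    - [-1, -2.5, 2.5, 45, 0]
    - [-1, -2.5, 2.5, 85, 0]
    - [-1, -2.5, 2.5, 94, 0]
    - [-1, -2.5, 2.5, 94, 0]
    - [-1, -2.5, 2.5, 94, 0]

```text
clock: 12.3
position: [529.7, 251.0, 106.0]
ee_rot: [0.999, 0.045, 0.002, -0.001]
contact_force: [-0.3, 1.4, 1.3]
gripper_width: 85.1
grasp_force: 0.0
```

Run:
```python
from h import *
im,c=shot('wrist','w7.png'); go([529.9,251.5,107],95)
```

```text
shift [ 0.2 -0.3 -0.6] roll 0.1 yaw -84.9 j6 53.9 pos [529.8 251.1 106.4] t 12.35
```

Call:
drive_tool:
  targets:
    - [-0.15, 0, 0, 0, 0]
    - [-0.15, 0, 0, 0, 0]
    - [-0.15, 0, 0, 0, 0]
    - [-0.15, 0, 0, 0, 0]

```text
clock: 12.75
position: [528.5, 250.3, 104.4]
ee_rot: [0.999, 0.044, 0.0, -0.0]
contact_force: [0.7, -0.4, -0.4]
gripper_width: 49.4
grasp_force: 0.2
```

Call:
drive_tool:
  targets:
    - [-0.08, 0, 0, 0, 0]
    - [-0.08, 0, 0, 0, 0]
    - [-0.08, 0, 0, 0, 0]

```text
clock: 13.05
position: [528.6, 250.2, 104.3]
ee_rot: [0.999, 0.044, 0.0, -0.0]
contact_force: [-0.6, -0.5, 2.3]
gripper_width: 46.3
grasp_force: 4.8
```

Call:
drive_tool:
  targets:
    - [-0.06, 0, 0, 0, 0]
    - [-0.06, 0, 0, 0, 0]
    - [-0.06, 0, 0, 0, 0]

```text
clock: 13.35
position: [528.6, 250.1, 104.3]
ee_rot: [0.999, 0.044, 0.0, -0.0]
contact_force: [0.2, 0.1, 4.6]
gripper_width: 45.3
grasp_force: 9.3
```

Call:
drive_tool:
  targets:
    - [-0.04, 0, 0, 0, 0]
    - [-0.04, 0, 0, 0, 0]
    - [-0.04, 0, 0, -8, 0]
    - [-0.04, 0, 0, -16, 0]
    - [-0.04, 0, 0, -24, 0]
    - [-0.04, 0, 0, -32, 0]
    - [-0.04, 0, 0, -40, 0]

```text
clock: 14.05
position: [528.2, 250.2, 144.6]
ee_rot: [0.999, 0.044, 0.0, -0.0]
contact_force: [0.2, 0.8, -1.8]
gripper_width: 44.6
grasp_force: 8.6
```

Call:
drive_tool:
  targets:
    - [-0.04, 0, 0, -40, 0]
    - [-0.04, 0, 0, -60, 0]
    - [-0.04, 0, 0, -60, 0]
    - [-0.04, 0, 0, -60, 0]

```text
clock: 14.45
position: [527.9, 250.1, 204.0]
ee_rot: [0.999, 0.044, -0.0, -0.0]
contact_force: [-1.1, -0.9, -1.8]
gripper_width: 44.6
grasp_force: 8.6
```

Run:
```python
from h import *
ld=lambda i:(lambda a:(a[0],a[1],a[2],a[3:12].reshape(3,3),a[12:]))(np.load(f'c{i}.npy'))
for i in(1,2,6):
    im=cv2.imread(f'pics/w{i}.png'); c=ld(i)
    for z in(17,28): print(i,z,end=' '); rect(im,c,(45,90,20),(80,255,255),z,(463,39,20),60)
# refine with two-view triangulation of blob centroids? report tray corners from w6
c=ld(6); T=[onplane(c,*q,10)[:2] for q in((447,130),(638,191),(610,248),(424,197))]; print(np.round(T,1),np.mean(T,0).round(1)); d=T[1]-T[0]; print(np.degrees(np.arctan2(d[1],d[0])))
im,c=shot('wrist','w8.png'); go([463,39,205]); print(arm.read_state()['grasp_force'])
```

```text
1 17 [465.7  39.9] [28.1 42.9] 77.5
1 28 [469.8  41.7] [27.4 41.9] 77.5
2 17 [465.4  39.8] [32.6 42.6] 76.8
2 28 [468.1  32.6] [31.9 41.6] 76.8
6 17 [465.8  40.1] [33.  39.5] 76.6
6 28 [467.5  46.3] [32.1 38.5] 76.6
[[518.2 144.3]
 [485.  -66.2]
 [420.8 -60.1]
 [449.  152.2]] [468.3  42.5]
-98.94478329715422
shift [-82.8 204.2  -1.8] roll 0 yaw -84.9 j6 53.9 pos [527.5 249.8 203. ] t 14.5
8.635837709298357
```

Run:
```python
from h import *
go([395,34,205],77)
```

```text
shift [-151.   203.2   -1.6] roll 18.1 yaw -84.9 j6 53.9 pos [527.5 249.8 203. ] t 14.5
```

Call:
drive_tool:
  targets:
    - [-0.04, -40, 0, 0, 0]
    - [-0.04, -80, 35, 0, 0]
    - [-0.04, -115, 80, 0, 5]
    - [-0.04, -151, 120, 0, 10]
    - [-0.04, -151, 165, 0, 16]
    - [-0.04, -151, 203, 0, 18]
    - [-0.04, -151, 203, 0, 18]
    - [-0.04, -151, 203, 0, 18]
    - [-0.04, -151, 203, 0, 18]

```text
clock: 15.4
position: [395.7, 34.8, 203.3]
ee_rot: [0.994, -0.112, -0.001, 0.0]
contact_force: [0.9, -0.1, -0.8]
gripper_width: 44.3
grasp_force: 8.6
```

Run:
```python
from h import *
im,c=shot('wrist','w9.png'); np.save('c9.npy',np.array([*c[:3],*c[3].ravel(),*c[4]]))
for z in(17,28): rect(im,c,(45,90,20),(80,255,255),z,(465,40,20),80)
hsv=cv2.cvtColor(im,cv2.COLOR_BGR2HSV); m=cv2.inRange(hsv,(100,120,20),(128,255,255))
n,l,s,ce=cv2.connectedComponentsWithStats(m)
print([(s[i].tolist(),ce[i].round().tolist()) for i in range(1,n) if s[i][4]>60])
print('tips proj',[proj((c[0],c[1],c[2],c[3],c[4]),arm.read_state()['position']+R.from_quat(arm.read_state()['ee_rot']).as_matrix()@np.array(q)).round() for q in((0,21,100),(0,-21,100),(0,21,70),(0,-21,70))])
go([465.6,40,180]);
```

```text
[465.5  41. ] [25.4 39.3] 76.7
[465.9  40.2] [24.5 38. ] 76.7
[([272, 227, 9, 18, 123], [276.0, 235.0]), ([355, 227, 11, 17, 128], [360.0, 235.0])]
tips proj [array([353., 241.]), array([285., 241.]), array([357., 258.]), array([281., 258.])]
shift [ 67.  -20.2  23.3] roll 0 yaw -102.8 j6 48.4 pos [395.8  35.2 203.4] t 15.45
```

View pics/w9.png

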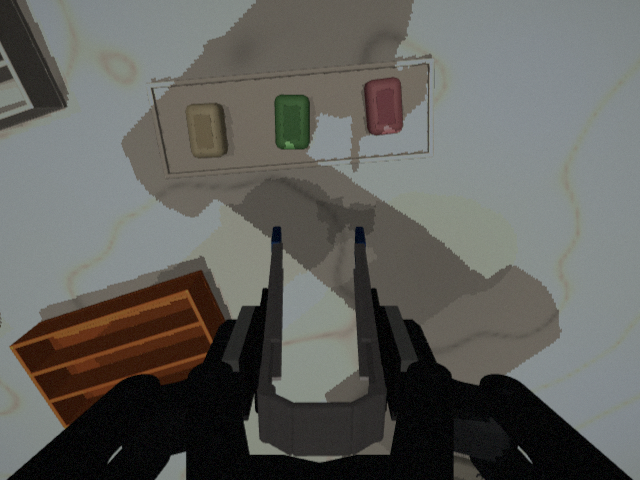

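The green soap is at (292,121), the tongs hang straight with tips at (276,235) and (360,235), open, and centred on the tool axis.

Call:
drive_tool:
  targets:
    - [-0.04, 40, -12, 0, -0.5]
    - [-0.04, 67, -20.5, 0, -0.5]
    - [-0.04, 67, -20.5, 30, -0.5]
    - [-0.04, 67, -20.5, 50, -0.5]
    - [-0.04, 67, -20.5, 50, -0.5]
    - [-0.04, 67, -20.5, 50, -0.5]
    - [-0.04, 67, -20.5, 50, -0.5]

```text
clock: 16.15
position: [466.6, 40.4, 155.1]
ee_rot: [0.994, -0.107, 0.001, -0.0]
contact_force: [0.1, 0.4, -1.1]
gripper_width: 44.7
grasp_force: 8.6
```

Run:
```python
from h import *
im,c=shot('wrist','w10.png'); np.save('c10.npy',np.array([*c[:3],*c[3].ravel(),*c[4]]))
rect(im,c,(45,90,20),(80,255,255),17,(465,40,20),80)
hsv=cv2.cvtColor(im,cv2.COLOR_BGR2HSV); m=cv2.inRange(hsv,(100,120,20),(128,255,255))
n,l,s,ce=cv2.connectedComponentsWithStats(m)
print([(s[i].tolist(),ce[i].round().tolist()) for i in range(1,n) if s[i][4]>60])
go([465.6,40.5,108],76.7)
```

```text
[465.   40.4] [26.2 42.4] 77.0
[([271, 227, 10, 18, 122], [276.0, 235.0]), ([355, 227, 11, 19, 127], [359.0, 235.0])]
shift [-1.1  0.  47.2] roll 0.9 yaw -102.4 j6 52.7 pos [466.6  40.2 155.2] t 16.2
```

Call:
drive_tool:
  targets:
    - [-0.04, -1, 0, 15, 0.8]
    - [-0.04, -1, 0, 30, 0.8]
    - [-0.04, -1, 0, 40, 0.8]
    - [-0.04, -1, 0, 44, 0.8]
    - [-0.04, -1, 0, 44, 0.8]
    - [-0.04, -1, 0, 44, 0.8]

```text
clock: 16.8
position: [465.4, 39.9, 110.6]
ee_rot: [0.993, -0.115, 0.001, -0.0]
contact_force: [0.2, 0.2, -0.9]
gripper_width: 44.8
grasp_force: 8.6
```

Run:
```python
from h import *
im,c=shot('wrist','w11.png'); go([465.4,40.5,108],76.7); print(arm.read_state()['contact_force'])
hsv=cv2.cvtColor(im,cv2.COLOR_BGR2HSV)
for lo,hi in(((100,120,20),(128,255,255)),((45,90,20),(80,255,255))):
    n,l,s,ce=cv2.connectedComponentsWithStats(cv2.inRange(hsv,lo,hi)); print([(s[i].tolist(),ce[i].round().tolist()) for i in range(1,n) if s[i][4]>60])
```

```text
shift [-0.1 -0.6  2.6] roll 0.1 yaw -103.2 j6 51.9 pos [465.3  39.9 110.6] t 16.85
[-0.60338841 -0.42845862 -0.5245344 ]
[([271, 227, 10, 17, 129], [276.0, 235.0]), ([355, 227, 11, 18, 130], [359.0, 235.0])]
[([297, 211, 45, 67, 2699], [319.0, 244.0])]
```

Soap (319,244) is centred between the pads. Lower slightly and clamp.

Call:
drive_tool:
  targets:
    - [-0.04, 0, 0, 2.5, 0]
    - [-0.04, 0, 0, 2.5, 0]
    - [0, 0, 0, 2.5, 0]
    - [0.05, 0, 0, 2.5, 0]
    - [0.1, 0, 0, 2.5, 0]
    - [0.2, 0, 0, 2.5, 0]
    - [0.5, 0, 0, 2.5, 0]
    - [0.5, 0, 0, 2.5, 0]
    - [0.5, 0, 0, 2.5, 0]
    - [0.5, 0, 0, 2.5, 0]

```text
clock: 17.85
position: [465.0, 39.8, 107.6]
ee_rot: [0.993, -0.115, 0.0, -0.0]
contact_force: [-0.1, 1.0, 1.1]
gripper_width: 37.8
grasp_force: 60.5
```

Call:
drive_tool:
  targets:
    - [0.5, 0, 0, -10, 0]
    - [0.5, 0, 0, -25, 0]
    - [0.5, 0, 0, -50, 0]
    - [0.5, 0, 0, -80, 0]
    - [0.5, 0, 0, -110, 0]
    - [0.5, 0, 0, -130, 0]
    - [0.5, 0, 0, -130, 0]

```text
clock: 18.55
position: [466.3, 40.1, 241.0]
ee_rot: [0.993, -0.115, 0.003, -0.002]
contact_force: [1.0, 0.2, -1.6]
gripper_width: 38.1
grasp_force: 60.5
```

Run:
```python
from h import *
im,c=shot('wrist','w12.png'); go([673,-59.6,225])
hsv=cv2.cvtColor(im,cv2.COLOR_BGR2HSV)
for lo,hi in(((100,120,20),(128,255,255)),((45,90,20),(80,255,255))):
    n,l,s,ce=cv2.connectedComponentsWithStats(cv2.inRange(hsv,lo,hi)); print([(s[i].tolist(),ce[i].round().tolist()) for i in range(1,n) if s[i][4]>60])
```

```text
shift [225.2  49.3  14.2] roll 0 yaw -103.2 j6 51.9 pos [465.   39.9 238.8] t 18.6
[([287, 227, 10, 19, 115], [292.0, 235.0]), ([342, 227, 10, 16, 115], [347.0, 235.0])]
[([297, 211, 46, 69, 2665], [320.0, 244.0])]
```

Soap is lifted in the tongs (same image place, (320,244), between the pads). Carry it over the saver.

Call:
drive_tool:
  targets:
    - [0.5, 25, 5, 0, 0]
    - [0.5, 60, 13, 0, 0]
    - [0.5, 100, 22, 0, 0]
    - [0.5, 140, 31, 0, 0]
    - [0.5, 180, 40, 0, 0]
    - [0.5, 208, 46, 0, 0]
    - [0.5, 225, 49.5, 0, 0]
    - [0.5, 225, 49.5, 12, 0]
    - [0.5, 225, 49.5, 24, 0]
    - [0.5, 225, 49.5, 34, 0]
    - [0.5, 225, 49.5, 34, 0]
    - [0.5, 225, 49.5, 34, 0]

```text
clock: 19.8
position: [671.9, -59.5, 203.4]
ee_rot: [0.993, -0.115, -0.0, 0.0]
contact_force: [0.5, 0.4, -1.0]
gripper_width: 38.0
grasp_force: 60.5
```

Run:
```python
from h import *
im,c=shot('wrist','w13.png'); go([673,-59.6,202.5])
hsv=cv2.cvtColor(im,cv2.COLOR_BGR2HSV)
for lo,hi in(((100,120,20),(128,255,255)),((45,90,20),(80,255,255))):
    n,l,s,ce=cv2.connectedComponentsWithStats(cv2.inRange(hsv,lo,hi)); print([(s[i].tolist(),ce[i].round().tolist()) for i in range(1,n) if s[i][4]>60])
print(proj(c,(673,-59.6,112)),onplane(c,320,244,112))
```

```text
shift [ 0.6 -0.1  1.6] roll 0 yaw -103.2 j6 68.2 pos [672.4 -59.5 204.1] t 19.85
[([243, 169, 150, 99, 8690], [320.0, 212.0])]
[([297, 211, 46, 69, 2604], [320.0, 244.0])]
[319.48276198 243.76366013] [672.78246347 -59.86889904 112.        ]
```

Call:
drive_tool:
  targets:
    - [0.5, 0, 0, 1.5, 0]
    - [0.5, 0, 0, 1.5, 0]
    - [0.5, 0, 0, 1.5, 0]
    - [0.5, 0, 0, 1.5, 0]

```text
clock: 20.25
position: [672.6, -59.9, 202.2]
ee_rot: [0.993, -0.115, 0.0, -0.0]
contact_force: [-0.7, 0.1, -2.4]
gripper_width: 38.0
grasp_force: 60.5
```

Run:
```python
from h import *
c=cam('side'); im=arm.get_image('side'); hsv=cv2.cvtColor(im,cv2.COLOR_BGR2HSV)
for nm,lo,hi in(('blue',(103,150,40),(122,255,255)),('green',(45,90,40),(80,255,255))):
    n,l,s,ce=cv2.connectedComponentsWithStats(cv2.inRange(hsv,lo,hi)); print(nm,[(s[i].tolist(),ce[i].round().tolist()) for i in range(1,n) if s[i][4]>40 and s[i][1]>170])
print(proj(c,(673,-59.6,60)),proj(c,(673,-59.6,111)))
st=arm.read_state(); print(st['position'],st['gripper_width'],st['grasp_force'],st['contact_force'],np.abs(st['joint_vel']).max())
```

```text
blue [([370, 255, 27, 34, 632], [382.0, 274.0])]
green [([377, 251, 6, 11, 52], [380.0, 256.0])]
[381.94287338 271.51454675] [384.01894707 256.18755078]
[672.51931554 -59.91820216 202.08376856] 37.960159082291526 60.496684312820435 [ 0.94644395  0.27729807 -1.35094075] 0.002672195207039746
```

```bash
python3 -c "
from bench import arm; print(arm.job_done())"
```

```text
the job is handed in; nothing more can be done
None
```

The job is handed in at about 20 s: the blue saver is released on the stand, measured centred and in line with the rails. The green soap is clamped in the tongs, its centre about 5 cm above the middle of the saver.

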